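# Put the receipt printer back into service

## Robot

A 6-joint arm with a two-finger parallel gripper is mounted at the origin on the work surface. World frame = base frame: x ahead of the robot, y to its left, z up, the work surface at z = 0. Lengths are in m, angles in rad, forces in N, time in s.
With the tool pointing down it reaches from about 0.225 to 0.875 m from the base axis. Payload 3.4 kg.
Tool frame: the origin (TCP) lies midway between the tips of the shut fingers; the grasp point (between the pads) lies 19 mm behind it (manip.grasp_offset is the distance from the TCP to the grasp point, in m); x points along the fingers, y is the direction in which the jaws open and shut, and the axes are right-handed (so a half turn about x gives the same grasp; the last joint's range is limited). The gripper opens to 85 mm and grips with 20 to 120 N. Pads are 22 mm wide; open, the fingers measure 114 mm over their backs; the gripper's body (76 mm by 85 mm) begins 54 mm behind the grasp point. The pads swing forward as they close: fully open they stand 13 mm farther back than shut.
Start: joints at [1.071, 0.276, 1.505, -0, 1.361, -0.121], TCP at [0.213, 0.534, 0.231] pointing down, gripper open.
Joint ranges: [-2.89, 2.89], [-0.75, 2.08], [0.22, 2.7], [-1.18, 4.32], [0.11, 2.71], [-2.7, 2.7]. Speed limits (rad/s): [2.57, 2.57, 3.14, 3.14, 3.14, 3.14].

## Interface

Orientations are given as a unit quaternion [w, x, y, z].
In Python, from rig import manip gives the robot as it stands.
- The arm moves only by the shell command python3 -m creep 'ROWS' [OPENING] [FORCE]. ROWS is a JSON object of lists of equal length, an entry for each row: "delta_pos": the shift along the tool's x, y, z in cm, a list of three; "dr": the turn, a rotation vector about the tool's x, y, z in rad, a list of three. In form: {"delta_pos": [[dx, dy, dz], ...], "dr": [[rx, ry, rz], ...]}. A call has 1 to 10 rows; each row is the pose to reach, as a shift and turn from the pose commanded when the call began, along the tool's axes at that moment; what a row does not reach only later rows make up. A row lasts 1/10 s, in which the tool goes at most 50 mm and 8.59 degrees, less where a joint would pass 70% of its speed; a pose out of reach is approached as far as the arm can. A call with a gripper value outside its range is refused whole. OPENING is the opening, from -1 (shut) to 1 (fully open), set as the call begins (- or left out, the last holds). The fingers move at their own pace and stop on an object; FORCE is the grip in N (left out, the last holds). Time passes only in rows, so rows that repeat a pose let the fingers close. It gives the time, the measured TCP pose, the force and the opening at its end, in the units of the state.
- manip.get_state(): the state, without advancing time (a new reading comes with each control period).
- manip.get_image(name): name is "scene" or "top" or "wrist"; returns a dict with "pixels" (400x640x3 uint8, blue, green, red), "depth" (400x640 float32, m along the optical axis (not along the pixel's ray), 0 where there is no reading), "intrinsics" (3x3 intrinsics, pixels), "rvec" (rotation vector, rad) and "tvec" (3), from world to camera coordinates, as OpenCV has them. Camera axes: x right, y down, z forward; pixel columns grow to the right and rows downward; lengths in m; the calibration is good to about 2 mm. A picture is of the moment at which its call begins.
- manip.sign_off(): hands the job in, once; it reports no verdict.
The state is a dict: "clock": time; "qpos": joint angles; "qd": joint speeds; "effort": joint torques, N m; "position": TCP position; "ee_rot": TCP orientation; "contact_force": force on the tool from outside, world axes, zero at the start; "moment": the same for the moment, N m; "width": finger opening in m.
Only numpy, scipy, OpenCV 4.12 (cv2) and the standard library are available. Lean on these libraries where they do the work, as an engineer would, in place of code of your own. Each camera call takes 0.05 s, during which the arm holds its last target. There are 200 camera calls.

## Task

The receipt printer on the counter has just been given a new paper roll and its cover still stands open. With the closed fingertips, push the cover down until it snaps fully home, then switch the printer on by pressing down the raised end of its power rocker, then hold the long feed key fully down for about a second, let it come up again and move clear. Only push, gently: never raise the cover, do not press the small round cancel key, and leave the things standing around the printer where they are.

Things in the scene. Friction and masses are not known exactly. Their poses are not given: they have to be found in the camera images.
- printer: Black receipt printer, fixed; 200 mm deep (x), 170 wide (y), 115 high. Origin: centre of its underside; x points from its front to its rear, z up. The roll well and its cover take the left (+y) 110 mm; a flat control panel 54 mm wide, 115 mm above the counter, runs along the right (-y) side. On its middle line, front to rear: long feed key, small round cancel key, power rocker.
- cover (a joint): Cover angle in rad: 0 shut, grows as it opens (stop 1.25); starts at 0.5 to 0.95. Plate 134 long, 106 wide, 10 mm thick, hinged at its rear edge along the printer's y; a finger tab on the free front edge. The stiff hinge stays where left. At 0.09 it meets a spring latch: about 4 N down on its outer face 95 mm from the hinge snaps it to 0, where it stays, outer face 114 mm above the counter.
- cover_press (a point): Point on the outer face of the cover, on its middle line, 105 mm from the hinge and 29 mm from the free edge; moves with the cover. At angle a it lies (105 cos a - 10 sin a) mm in front of the hinge axis and (105 sin a + 10 cos a) mm above it.
- cover_hinge (a point): Point on the cover's hinge axis at the middle of its width: 68 mm behind and 24 mm to the left (+y) of the printer's origin, 104 mm above the counter. Fixed.
- power (a joint): Angle of the power rocker in rad: 0 off (rear end raised), 0.40 on (rear end down). The black rocker, in a light frame, is 30 mm long along the printer's x axis and 22 mm wide, two faces in a shallow V; it snaps over its middle and stays on either side. About 4 N on the raised end throws it.
- power_raised_end (a point): Point on top of the rocker's rear half, 2 mm inside its rear end and 12 mm behind its pivot; moves with the rocker. Off it is 124 mm above the counter, 9 mm above the panel; when the rocker is on it lies about 5 mm lower.
- feed (a joint): Depth of the feed key in m: 0 up, 0.005 fully down. Springs back; 1.5 N starts it, 5 N holds it fully down.
- feed_top (a point): Middle of the top of the feed key, a light grey oblong key 32 mm long (x) by 18 mm wide; up, it stands 8 mm above the panel, 123 mm above the counter. It is the key nearest the front, 50 mm in front of the cancel key.
- cancel (a joint): Depth of the cancel key in m: 0 up, 0.004 fully down. Springs back; not to be pressed.
- cancel_top (a point): Middle of the top of the cancel key, a light grey round key 13 mm across that stands 5 mm above the panel, 50 mm behind the feed key and 66 mm in front of the rocker's middle.
- glue_stick: Orange glue stick with a dark cap, 31 mm across, 96 mm high, standing by the right side of the printer. Bystander. Origin: centre of its underside.
- paper_roll: Spare paper roll, white, 76 mm across, 80 mm high, standing on end by the left side of the printer. Bystander. Origin: centre of its underside.
- stapler: Stapler, 150 by 36 mm, 55 mm high, lying in front of the printer. Bystander. Origin: centre of its underside.
- ink_stamp: Self-inking stamp, 58 by 34 mm, 76 mm high, standing in front of the printer. Bystander. Origin: centre of its underside.
- tape_dispenser: Grey desk tape dispenser, 150 by 60 mm, 88 mm high, to the right of the printer. Bystander. Origin: centre of its underside.
- pen_mug: White mug 74 mm across and 95 mm high with pens that reach 144 mm, to the left of the printer. Bystander. Origin: centre of its underside.
- mouse: Black computer mouse, 100 by 58 mm, 32 mm high, right of the robot. Bystander. Origin: centre of its underside.

How it is judged:
By the outcome, as a careful person would: the job done as asked, in the order asked, and still so for the second after the job is handed in, with the robot touching nothing.
It also fails if it takes over 50 s, if anything falls off the work surface, if the arm or the gripper's body presses on something with over 40 N, if the wrist force passes 120 N, or if a joint passes its speed limit or range.

## Working session

There is one attempt and no reset: what is moved stays moved. The work goes in short steps, Python scripts to look and compute and a shell command to move; the robot and the scene stay as the last step left them, time stands still between calls to the robot, and variables do not carry over. Pictures are saved under pics/ and viewed, about 8 in all and at most 12, crops included, and the job is handed in when it is done.

```bash
mkdir -p pics
cat > h.py <<'E'
import numpy as np, cv2
from rig import manip
def cam(n):
    d=manip.get_image(n); d['R']=cv2.Rodrigues(np.array(d['rvec'],float))[0]; d['t']=np.array(d['tvec'],float).ravel(); d['K']=np.array(d['intrinsics'],float); return d
def ray(d,u,v):
    r=d['R'].T@np.linalg.solve(d['K'],[u,v,1.]); return -d['R'].T@d['t'], r
def onz(d,u,v,z):
    c,r=ray(d,u,v); return c+r*(z-c[2])/r[2]
def cloud(d):
    v,u=np.mgrid[:400,:640]; z=d['depth']; p=np.stack([u*z,v*z,z],-1)@np.linalg.inv(d['K']).T
    return (p-d['t'])@d['R']
def proj(d,P): return cv2.projectPoints(np.array(P,float).reshape(-1,3),d['R'],d['t'],d['K'],None)[0].reshape(-1,2)
E
python3 - <<'E'
from h import *
ims=[cam(n) for n in ('scene','top')]
for n,d in zip(('scene','top'),ims):
    cv2.imwrite(f'pics/{n}0.png',d['pixels']); print(n,-d['R'].T@d['t'],d['K'][0,0],d['K'][:2,2])
    np.savez(f'{n}0.npz',**{k:d[k] for k in ('pixels','depth','R','t','K')})
print(manip.get_state())
E
```

```text
scene [1.25994088 0.05405579 0.87052738] 421.3157878542855 [324.91817388 199.85138646]
top [ 0.37520354 -0.03368781  1.25413116] 437.43731622177097 [322.42331803 203.53816596]
{'clock': 0.1, 'qpos': array([ 1.07100554e+00,  2.76556286e-01,  1.50599443e+00, -1.24151397e-05,
        1.36072024e+00, -1.21014207e-01]), 'qd': array([ 0.00093288, -0.00141711, -0.00212528, -0.0019413 ,  0.00016189,
        0.0001005 ]), 'effort': array([ 8.59276861e-04, -4.17699337e+01, -2.46405333e+01, -3.37749088e-04,
        5.78151332e-03,  7.80788724e-06]), 'position': array([0.21241583, 0.53382078, 0.23051705]), 'ee_rot': array([ 0.69428619,  0.13255135,  0.6946405 , -0.133684  ]), 'contact_force': array([-0.44603334,  0.19649469, -0.51620519]), 'moment': array([-0.00018494, -0.00402748, -0.00244308]), 'width': 0.08539126407181827}
```

View pics/scene0.png

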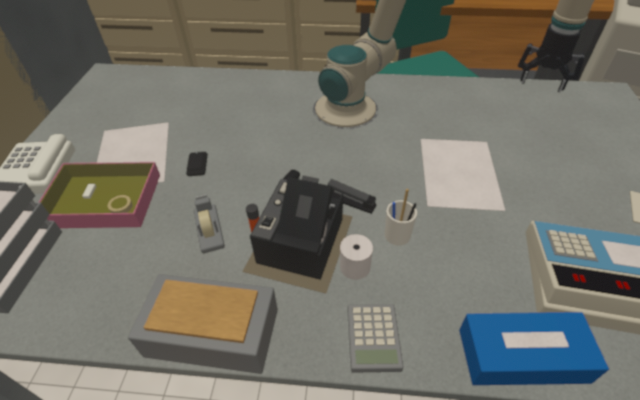

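View pics/top0.png

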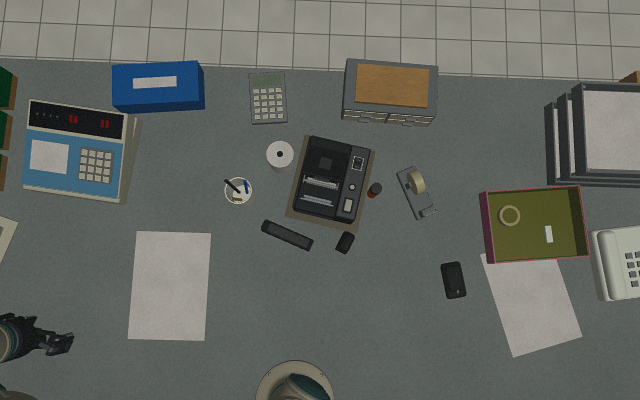

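The scene view shows the printer at about (300,225) with its cover open. The top view shows the printer at (333,180) with the rocker near (358,163), cancel near (352,187) and feed near (348,205). Next I measure these more closely.

Run:
```python
from h import *
d=dict(np.load('top0.npz'))
im=d['pixels'][130:235,285:385]
cv2.imwrite('pics/topc.png',cv2.resize(im,None,fx=5.5,fy=5.5,interpolation=cv2.INTER_CUBIC))
g=cv2.cvtColor(d['pixels'],cv2.COLOR_BGR2GRAY)
m=np.zeros_like(g); m[150:215,340:372]=(g[150:215,340:372]>95)*255
n,l,s,c=cv2.connectedComponentsWithStats(m)
for i in range(1,n):
    if s[i,4]>8: print(s[i],c[i],onz(d,*c[i],.12), cloud(d)[int(c[i][1]),int(c[i][0])])
P=cloud(d); sc=dict(np.load('scene0.npz')); 
for (u,v) in [(325,160),(325,143),(320,180),(320,200),(345,150),(330,215),(352,187)]: print(u,v,P[v,u])
```

```text
[359 158   5  13  16] [361.625 164.375] [ 0.63533584 -0.16039972  0.12      ] [ 0.63612252 -0.15863748  0.12075306]
[351 164   7   6  11] [353.27272727 167.45454545] [ 0.62624853 -0.13834656  0.12      ] [ 0.62776135 -0.13772638  0.11861438]
[368 181   4   8  12] [369.08333333 184.66666667] [ 0.5813252  -0.18100787  0.12      ] [ 0.60523155 -0.19641644 -0.00071096]
[350 185   5   4  15] [351.86666667 186.53333333] [ 0.57484845 -0.13559166  0.12      ] [ 0.57665666 -0.13350367  0.11741811]
[365 196   6   6  13] [367.69230769 198.84615385] [ 0.54339942 -0.17786668  0.12      ] [ 0.56321815 -0.19073683  0.00264943]
[344 199   8  12  70] [347.65714286 204.75714286] [ 0.52608248 -0.12546998  0.12      ] [ 0.52715193 -0.12318878  0.1265055 ]
[366 205   6   7  12] [367.75       208.66666667] [ 0.51741228 -0.17838911  0.12      ] [ 0.53372727 -0.19088888  0.00480341]
325 160 [ 0.63541281 -0.06194186  0.15574157]
325 143 [ 0.69179607 -0.06174186  0.11426383]
320 180 [ 0.57334273 -0.04983076  0.20583958]
320 200 [ 0.54006494 -0.05311684  0.0939651 ]
345 150 [ 0.67555504 -0.11611127  0.10998243]
330 215 [ 0.50127395 -0.0812453   0.08682614]
352 187 [ 0.57304082 -0.13567219  0.12327209]
```

View pics/topc.png

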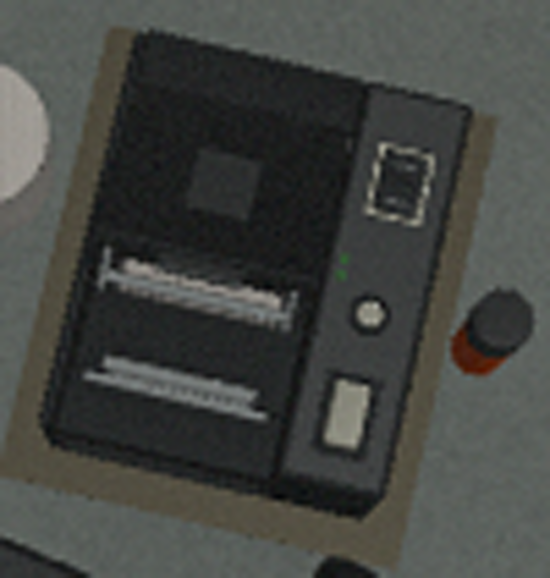

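The crop shows the rocker frame at about (357.4,163), cancel at (351.9,186.7), feed at (347.5,204.7), and the cover's free edge at about y≈180.

Run:
```python
from h import *
d=dict(np.load('top0.npz')); s=dict(np.load('scene0.npz'))
F=onz(d,347.5,204.7,.123);C=onz(d,351.9,186.7,.12);K=onz(d,357.4,163.,.119)
yaw=np.arctan2(*(K-F)[[1,0]]);print('F,C,K',F,C,K,np.linalg.norm((C-F)[:2]),np.linalg.norm((K-C)[:2]),'yaw',yaw)
ex=np.array([np.cos(yaw),np.sin(yaw)]);ey=np.array([-ex[1],ex[0]])
for n,q in (('top',d),('scene',s)):
    P=cloud(q).reshape(-1,3);P=P[q['depth'].ravel()>0]
    x=(P[:,:2]-F[:2])@ex;y=(P[:,:2]-F[:2])@ey
    m=(x>-.05)&(x<.19)&(y>.02)&(y<.15)&(P[:,2]>.127)&(P[:,2]<.26)
    X=x[m];Y=y[m];Z=P[m,2]
    k=np.ones(len(X),bool)
    for _ in range(6):
        A=np.c_[X,Y,np.ones(len(X))];c=np.linalg.lstsq(A[k],Z[k],rcond=None)[0];r=Z-A@c;k=abs(r)<.004
    print(n,m.sum(),k.sum(),'coef',c,'angle',np.arctan(-c[0]),'y',np.percentile(Y[k],[1,99]),'x',np.percentile(X[k],[1,99]),'z',Z[k].max())
# depth-based base/panel heights and scene-view pixel predictions
print(proj(s,[F,C,K]))
im=s['pixels'][160:285,240:385];cv2.imwrite('pics/scenec.png',cv2.resize(im,None,fx=5,fy=5,interpolation=cv2.INTER_CUBIC))
```

```text
F,C,K [ 0.52582099 -0.12481301  0.123     ] [ 0.57440604 -0.13568812  0.12      ] [ 0.6389141  -0.14919958  0.119     ] 0.04978729943092855 0.06590788010245031 yaw -0.21238084120982093
top 1284 1045 coef [-0.94507968 -0.00733492  0.24419566] angle 0.7571701496665094 y [0.03042658 0.13332851] x [0.03440496 0.12194237] z 0.21272352367811476
scene 2391 2092 coef [-0.94981708 -0.01256205  0.24486349] angle 0.7596665984272875 y [0.03046689 0.13337737] x [0.03595169 0.1230751 ] z 0.21186695356412533
[[284.56082686 186.53906147]
 [277.12522585 201.22218387]
 [266.79917317 221.30086682]]
```

View pics/scenec.png

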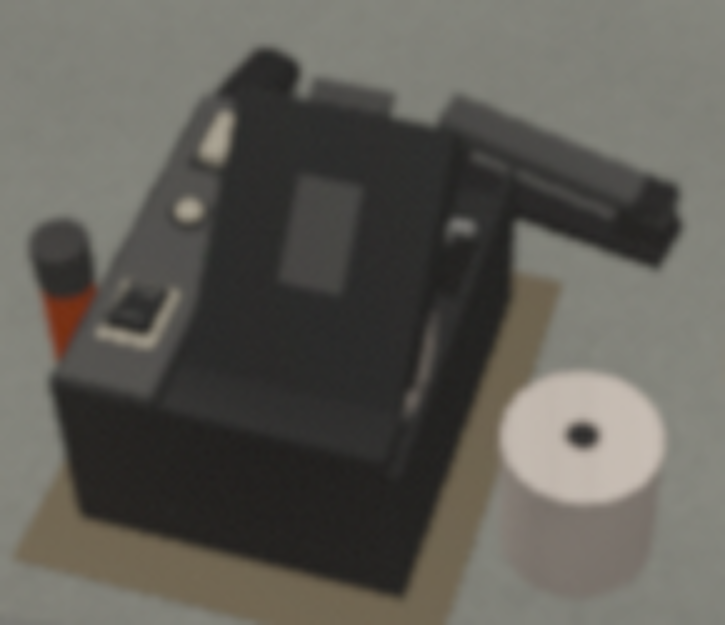

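Crop: cancel sits at scene pixel (277.2,201.6) and the rocker at (267.3,222). That is within 1 px of the positions predicted from the top view, so the two views agree. The cover angle is about 0.758.

```bash
cat >> h.py <<'E'
from scipy.spatial.transform import Rotation as Ro
F=np.array([.5258,-.1248,.123]); YAW=-.2124
ex=np.array([np.cos(YAW),np.sin(YAW),0]);ey=np.array([-ex[1],ex[0],0]);ez=np.array([0,0,1.])
def pos(x,y,z): p=F+x*ex+y*ey; p[2]=z; return p   # feed frame x,y ; world z
def st(s=None):
    s=s or manip.get_state(); q=s['ee_rot']; R=Ro.from_quat(q,scalar_first=True).as_matrix(); p=s['position']; return s,R,p
def go(x,y,z):
    s,R,p=st(); D=np.c_[-ez,ey,ex]
    print('clock',s['clock'],'feed-frame',(p-F)@ex,(p-F)@ey,p[2],'F',np.round(s['contact_force'],2),'w',s['width'])
    print('delta cm',np.round(R.T@(pos(x,y,z)-p)*100,2))
    for sg in (1,-1):
        print('dr',np.round(Ro.from_matrix(R.T@np.c_[-ez,sg*ey,sg*ex]).as_rotvec(),3))
E
python3 - <<'E'
from h import *
s,R,p=st();print(R.round(3));go(.075,.082,.27)
E
```

```text
[[-0.001  0.37   0.929]
 [-0.001  0.929 -0.37 ]
 [-1.    -0.002 -0.   ]]
clock 0.1 feed-frame -0.4451833291514222 0.5777566752807978 0.2305170520505725 F [-0.45  0.2  -0.52] w 0.08539126407181827
delta cm [ -3.89 -40.28  59.51]
dr [-0.166 -0.     0.002]
dr [2.975e+00 2.000e-03 0.000e+00]
```

```bash
python3 -m creep '{"delta_pos":[[-2,-1,1.5],[-3,-3,4.5],[-4,-5.5,8],[-4,-8,12],[-4,-10.5,15.5],[-4,-13,19],[-4,-15.5,23],[-4,-18,26.5],[-4,-20,30],[-4,-22,32.5]],"dr":[[0,0,0],[-0.02,0,0],[-0.04,0,0],[-0.06,0,0],[-0.08,0,0],[-0.1,0,0],[-0.12,0,0],[-0.14,0,0],[-0.166,0,0],[-0.166,0,0]]}' -1 20
python3 - <<'E'
from h import *
go(.078,.082,.26)
E
```

```text
clock: 1.1
position: [0.4345, 0.2077, 0.2709]
ee_rot: [0.703, 0.075, 0.703, -0.076]
contact_force: [0.5, 0.5, -0.0]
width: -0.0001
clock 1.1 feed-frame -0.15931599547074912 0.30581163777550247 0.2709434476832096 F [ 0.53  0.47 -0.  ] w -0.00012031727145755337
delta cm [  1.11 -22.35  23.76]
dr [-0.001  0.     0.   ]
dr [ 3.14  0.   -0.  ]
```

```bash
python3 -m creep '{"delta_pos":[[0,-2.5,3],[0,-5.5,6],[0,-8.5,9],[0,-11.5,12],[0,-14.5,15],[0,-17.5,18],[0,-20,21],[0,-22,23.5],[0,-22.4,23.8],[0,-22.4,23.8]],"dr":[[0,0,0],[0,0,0],[0,0,0],[0,0,0],[0,0,0],[0,0,0],[0,0,0],[0,0,0],[0,0,0],[0,0,0]]}'
python3 - <<'E'
from h import *
go(.078,.082,.20)
d=cam('wrist');cv2.imwrite('pics/w1.png',d['pixels']);print(d['depth'].min())
np.savez('w1.npz',**{k:d[k] for k in ('pixels','depth','R','t','K')})
H=[pos(.133-(.105*np.cos(a)-.01*np.sin(a)),.082,.104+.105*np.sin(a)+.01*np.cos(a)) for a in (.758,)]
print('press px',proj(d,H),'keys',proj(d,[F,pos(.05,0,.12),pos(.116,0,.119)]))
E
```

```text
clock: 2.1
position: [0.6185, -0.0603, 0.2702]
ee_rot: [0.702, 0.076, 0.704, -0.075]
contact_force: [-0.7, 0.2, 0.3]
width: -0.0001
clock 2.1 feed-frame 0.07698586422892456 0.08260143886257588 0.2701844862403562 F [-0.71  0.24  0.25] w -6.030481950389945e-05
delta cm [ 7.02 -0.06  0.12]
dr [-0.002 -0.002 -0.   ]
dr [ 3.14e+00 -1.00e-03  4.00e-03]
0.0
press px [[320.90205135 181.47738484]] keys [[215.4026555   80.70903732]
 [222.28049989 143.63185625]
 [229.30464096 216.47548699]]
```

View pics/w1.png

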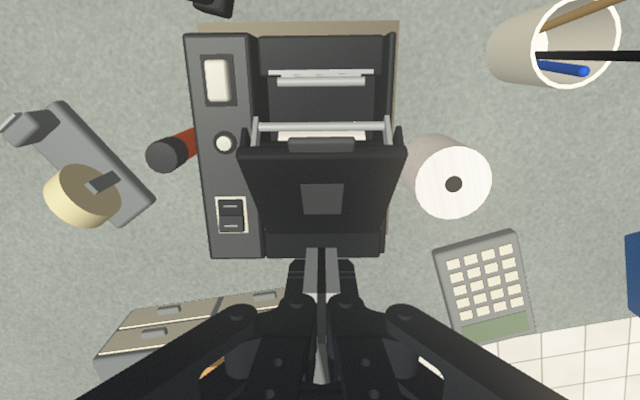

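The wrist view shows feed at (216,80), cancel at (223,143), rocker at (231,215) and the cover centre near (322,200), all within 2 px of prediction. Now I descend to just above the cover.

```bash
python3 -m creep '{"delta_pos":[[2,0,-0.1],[4,0,-0.2],[6,0,-0.2],[7.4,0,-0.2],[8,0,-0.2],[8,0,-0.2]],"dr":[[0,0,0],[0,0,0],[0,0,0],[0,0,0],[0,0,0],[0,0,0]]}'
python3 - <<'E'
from h import *
go(.0629,.082,.1715)
E
```

```text
clock: 2.75
position: [0.6155, -0.0578, 0.1909]
ee_rot: [0.703, 0.075, 0.704, -0.074]
contact_force: [0.9, 0.6, 0.6]
width: 0.0002
clock 2.75 feed-frame 0.07357555344480686 0.0844218353891152 0.19085232759331539 F [0.91 0.62 0.62] w 0.00015318423585139888
delta cm [ 1.94 -0.24 -1.06]
dr [ 0.001 -0.002 -0.   ]
dr [-3.141e+00  1.000e-03 -3.000e-03]
```

```bash
python3 -m creep '{"delta_pos":[[0.6,0,0],[1.0,0,-0.4],[1.4,0,-0.8],[1.8,0,-1.1],[2.2,0,-1.4],[2.6,0,-1.7],[2.9,0,-1.9],[3.1,0,-2.1],[3.1,0,-2.1]],"dr":[[0,0,0],[0,0,0],[0,0,0],[0,0,0],[0,0,0],[0,0,0],[0,0,0],[0,0,0],[0,0,0]]}'
python3 - <<'E'
from h import *
go(.0467,.082,.1446)
E
```

```text
clock: 3.65
position: [0.5956, -0.0546, 0.1599]
ee_rot: [0.703, 0.075, 0.703, -0.075]
contact_force: [-0.8, -0.0, 0.1]
width: -0.0001
clock 3.65 feed-frame 0.053477355955004434 0.08333582668334102 0.1598943917211165 F [-0.79 -0.01  0.12] w -0.00011306019173095002
delta cm [ 1.53 -0.13 -0.68]
dr [-0.    -0.001 -0.   ]
dr [ 3.141e+00 -0.000e+00  1.000e-03]
```

Almost no force is showing, so I check the cover angle numerically.

```bash
cat >> h.py <<'E'
def cover(n):
    q=cam(n);P=cloud(q).reshape(-1,3);P=P[q['depth'].ravel()>0]
    x=(P-F)@ex;y=(P-F)@ey;h=.1335-x; v=P[:,2]-.104
    m=(abs(y-.082)>.025)&(abs(y-.082)<.046)&(h>.02)&(h<.125)&(v>-.002)&(v<.13)
    # outer face: height at distance -> solve -h*sin+v*cos=.01
    a=np.arctan2(v[m],h[m])-np.arcsin(np.clip(.01/np.hypot(h[m],v[m]),-1,1))
    print(n,'cover angle pct',np.percentile(a,[5,25,50,75,95]).round(3),m.sum()); return q
E
python3 - <<'E'
from h import *
q=cover('wrist');cover('scene');cover('top')
cv2.imwrite('pics/w2.png',q['pixels'])
E
```

```text
wrist cover angle pct [0.342 0.451 0.465 0.871 0.929] 25190
scene cover angle pct [0.426 0.458 0.476 0.501 0.984] 892
top cover angle pct [0.253 0.452 0.47  0.485 0.878] 321
```

View pics/w2.png

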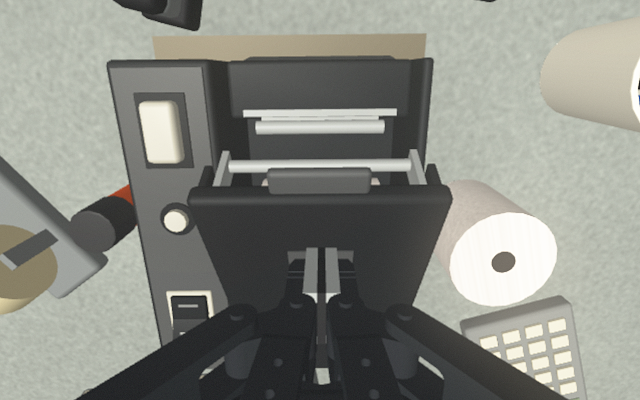

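In w2 the fingertips rest at (320,255) on the cover, which is now at 0.47, so it is following. I continue to just past the latch contact.

```bash
python3 -m creep '{"delta_pos":[[0.5,0,-0.25],[1.0,0,-0.5],[1.45,0,-0.7],[2.0,0,-0.9],[2.5,0,-1.05],[2.95,0,-1.2],[3.3,0,-1.3],[3.6,0,-1.35],[3.9,0,-1.35],[4.1,0,-1.4]],"dr":[[0,0,0],[0,0,0],[0,0,0],[0,0,0],[0,0,0],[0,0,0],[0,0,0],[0,0,0],[0,0,0],[0,0,0]]}'
python3 - <<'E'
from h import *
go(.039,.082,.114)
cover('wrist')
E
```

```text
clock: 4.8
position: [0.5825, -0.0517, 0.1191]
ee_rot: [0.703, 0.075, 0.703, -0.075]
contact_force: [0.1, -0.5, -0.1]
width: -0.0005
clock 4.8 feed-frame 0.04005491193980938 0.08341473929566195 0.11905373998162429 F [ 0.08 -0.51 -0.14] w -0.00046486547678661156
delta cm [ 0.51 -0.14 -0.11]
dr [-0.  0. -0.]
dr [ 3.141 -0.    -0.   ]
wrist cover angle pct [0.027 0.036 0.531 0.604 0.648] 23713
```

```bash
python3 -m creep '{"delta_pos":[[0.15,0,0],[0.3,0,0],[0.4,0,0],[0.5,0,0],[0.6,0,0],[0.6,0,0]],"dr":[[0,0,0],[0,0,0],[0,0,0],[0,0,0],[0,0,0],[0,0,0]]}'
python3 - <<'E'
from h import *
go(.039,.082,.114)
cover('wrist')
E
```

```text
clock: 5.45
position: [0.5824, -0.0517, 0.114]
ee_rot: [0.703, 0.075, 0.703, -0.075]
contact_force: [-1.5, 0.5, 4.0]
width: -0.0003
clock 5.45 feed-frame 0.03995323316885352 0.08340090821954012 0.11399411280710445 F [-1.48  0.48  3.99] w -0.00031374446546672606
delta cm [-0.   -0.14 -0.1 ]
dr [-0.  0. -0.]
dr [ 3.141e+00 -0.000e+00 -1.000e-03]
wrist cover angle pct [-0.023 -0.013  0.495  0.569  0.616] 23798
```

Contact force is about 4 N and the cover looks shut. I press slightly more to be sure, then lift off.

```bash
python3 -m creep '{"delta_pos":[[0.1,0,0],[0.2,0,0],[0.3,0,0],[0.3,0,0]],"dr":[[0,0,0],[0,0,0],[0,0,0],[0,0,0]]}'; python3 -c "
from h import *
go(.039,.082,.114)"
python3 -m creep '{"delta_pos":[[-1,0,0],[-3,0,0],[-5,0,0],[-5,0,0]],"dr":[[0,0,0],[0,0,0],[0,0,0],[0,0,0]]}'
python3 - <<'E'
from h import *
go(.133,0,.160)
q=cover('wrist');cv2.imwrite('pics/w3.png',q['pixels']);cover('scene');cover('top')
P=cloud(q);x=(P-F)@ex;y=(P-F)@ey
for xx in (.02,.05,.08,.11):
    m=(abs(x-xx)<.004)&(abs(y-.115)<.01)&(P[...,2]<.14); print(xx,np.median(P[m][:,2]),m.sum())
m=(abs(y)<.004)
for xx in (.104,.108,.116,.124,.128): k=m&(abs(x-xx)<.001);print('rocker',xx,np.median(P[k][:,2]) if k.any() else None)
print(proj(q,[F,pos(.05,0,.12),pos(.116,0,.119),pos(.128,0,.124)]))
E
```

```text
clock: 5.9
position: [0.5825, -0.0517, 0.1138]
ee_rot: [0.704, 0.075, 0.702, -0.075]
contact_force: [-5.5, 1.3, 19.6]
width: -0.0001
clock 5.9 feed-frame 0.040030564415141016 0.08340670654562392 0.11379218707538352 F [-5.52  1.31 19.61] w -0.0001306727920833155
delta cm [-0.02 -0.14 -0.1 ]
dr [-0.     0.002  0.   ]
dr [ 3.141e+00  0.000e+00 -3.000e-03]
clock: 6.3
position: [0.5846, -0.0521, 0.1628]
ee_rot: [0.705, 0.075, 0.701, -0.075]
contact_force: [-0.6, 0.5, 0.7]
width: 0.0001
clock 6.3 feed-frame 0.04212814217295102 0.08340575059687227 0.16284545760419372 F [-0.62  0.45  0.75] w 0.00012507623649780876
delta cm [ 0.34 -8.34  9.09]
dr [-0.     0.006 -0.   ]
dr [ 3.141 -0.    -0.01 ]
wrist cover angle pct [-0.038 -0.018  0.746  0.823  0.88 ] 20960
scene cover angle pct [-0.021  0.004  0.019  0.058  0.918] 717
top cover angle pct [-0.03  -0.009  0.005  0.023  0.805] 253
0.02 0.11252333201313824 466
0.05 0.11255120402157946 406
0.08 0.11254519540485172 352
0.11 0.11184679019100517 9
rocker 0.104 0.1175638812655897
rocker 0.108 0.11819914698644818
rocker 0.116 0.11905495270112113
rocker 0.124 None
rocker 0.128 None
[[162.37436271 154.63320787]
 [177.42114982 238.37573673]
 [191.81507053 330.39537168]
 [191.38910657 351.15570447]]
```

View pics/w3.png

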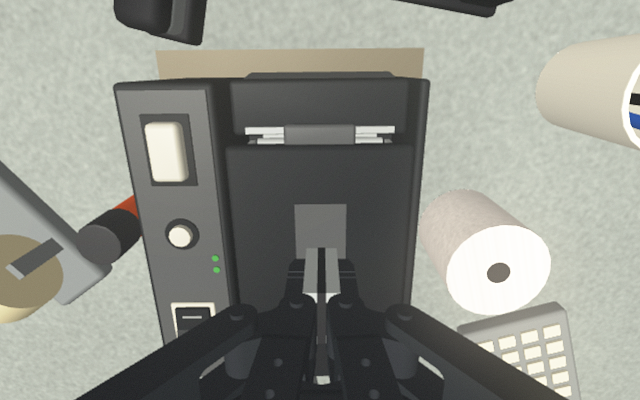

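The cover is shut: its face is flat at a constant z, and the scene and top views give an angle near 0. The wrist view shows feed at (166,152) and cancel at (180,237). Next is the rocker: I move above its rear end at z≈0.163.

```bash
python3 -m creep '{"delta_pos":[[0,-2,2],[0,-4,4.5],[0,-6,7],[0,-7.8,8.7],[0,-8.2,9.1],[0,-8.2,9.1],[0,-8.2,9.1]],"dr":[[0,0,0],[0,0,0],[0,0,0],[0,0,0],[0,0,0],[0,0,0],[0,0,0]]}'
python3 - <<'E'
from h import *
go(.132,0.001,.126)
q=cam('wrist');g=q['pixels'];cv2.imwrite('pics/w4.png',g)
print(proj(q,[F,pos(.05,0,.12),pos(.116,0,.119),pos(.128,0,.124)]))
E
```

```text
clock: 7.15
position: [0.6529, -0.1499, 0.1593]
ee_rot: [0.702, 0.076, 0.704, -0.075]
contact_force: [-0.4, 0.1, -0.7]
width: 0.0001
clock 7.15 feed-frame 0.12951980233810645 0.00223379788531366 0.1593140591063543 F [-0.4   0.13 -0.66] w 9.381343437498758e-05
delta cm [ 3.33 -0.13  0.26]
dr [-0.    -0.003 -0.001]
dr [ 3.141e+00 -2.000e-03  4.000e-03]
[[317.56554316 -40.61763477]
 [317.83775745  80.15787669]
 [318.08790704 205.87935801]
 [318.0767418  229.59203534]]
```

View pics/w4.png

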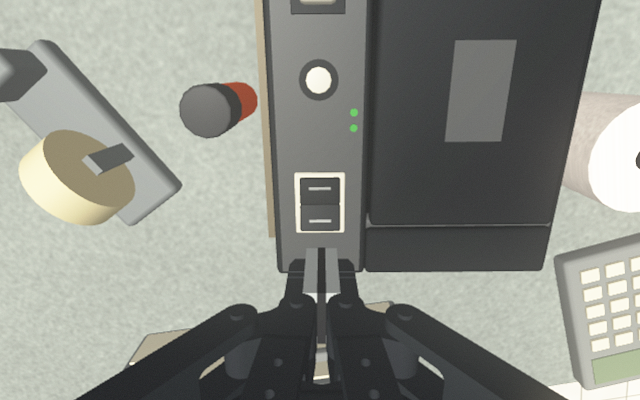

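w4: cancel is at (318,79) and the rocker pivot at (320,205), matching prediction within 2 px. Next I press the rear end.

```bash
python3 -m creep '{"delta_pos":[[1,-0.1,0.2],[2.2,-0.1,0.25],[3.1,-0.1,0.25],[3.4,-0.1,0.25],[3.6,-0.1,0.25],[3.8,-0.1,0.25],[3.95,-0.1,0.25],[4.1,-0.1,0.25],[4.1,-0.1,0.25]],"dr":[[0,0,0],[0,0,0],[0,0,0],[0,0,0],[0,0,0],[0,0,0],[0,0,0],[0,0,0],[0,0,0]]}'
python3 - <<'E'
from h import *
go(.132,0.001,.117)
E
```

```text
clock: 8.1
position: [0.6566, -0.1527, 0.1195]
ee_rot: [0.703, 0.075, 0.703, -0.075]
contact_force: [0.2, -0.1, 1.1]
width: -0.0
clock 8.1 feed-frame 0.13376967315069538 0.00026144913504387953 0.11952220291701215 F [ 0.22 -0.07  1.11] w -2.487302061371886e-05
delta cm [ 0.25  0.07 -0.18]
dr [-0.     0.001  0.   ]
dr [ 3.141e+00  0.000e+00 -1.000e-03]
```

```bash
python3 -m creep '{"delta_pos":[[0.1,0,0],[0.15,0,0],[0.2,0,0],[0.25,0,0],[0.25,0,0]],"dr":[[0,0,0],[0,0,0],[0,0,0],[0,0,0],[0,0,0]]}'; python3 -c "
from h import *
go(.132,0.001,.117)"
python3 -m creep '{"delta_pos":[[-1,0,0],[-3,0,0],[-5,0,0],[-5,0,0],[-5,0,0]],"dr":[[0,0,0],[0,0,0],[0,0,0],[0,0,0],[0,0,0]]}'
python3 - <<'E'
from h import *
go(0,0.001,.135)
q=cam('wrist');P=cloud(q);x=(P-F)@ex;y=(P-F)@ey
for xx in (.102,.106,.110,.114,.118,.122,.126,.130): k=(abs(y)<.005)&(abs(x-xx)<.0015);print('rocker',xx,np.median(P[k][:,2]) if k.any() else None)
c=proj(q,pos(.1,0,.119))[0].astype(int);print(c)
im=q['pixels'][60:300,200:440]; cv2.imwrite('pics/w5.png',cv2.resize(im,None,fx=2,fy=2))
E
```

```text
clock: 8.6
position: [0.6567, -0.1528, 0.1192]
ee_rot: [0.704, 0.075, 0.702, -0.075]
contact_force: [-1.7, 0.7, 9.4]
width: -0.0002
clock 8.6 feed-frame 0.1338356882475953 0.00022394145708668785 0.11916620288765938 F [-1.72  0.69  9.36] w -0.00019240188239769338
delta cm [ 0.22  0.08 -0.18]
dr [-0.     0.002  0.   ]
dr [ 3.141  0.    -0.004]
clock: 9.1
position: [0.6562, -0.1526, 0.1668]
ee_rot: [0.703, 0.075, 0.703, -0.075]
contact_force: [0.4, -0.4, -0.1]
width: 0.0001
clock 9.1 feed-frame 0.13333758057954995 0.0003445312398925879 0.16682250982545302 F [ 0.43 -0.36 -0.15] w 6.992643197679126e-05
delta cm [  3.18   0.06 -13.33]
dr [-0.  0. -0.]
dr [ 3.141e+00 -0.000e+00 -1.000e-03]
rocker 0.102 0.12033544217306019
rocker 0.106 0.12224632457488921
rocker 0.11 0.12102638774640002
rocker 0.114 0.1197093559770514
rocker 0.118 0.23405194800913173
rocker 0.122 0.20681241514270693
rocker 0.126 0.20832506435670115
rocker 0.13 0.2032456363619517
[321 167]
```

View pics/w5.png

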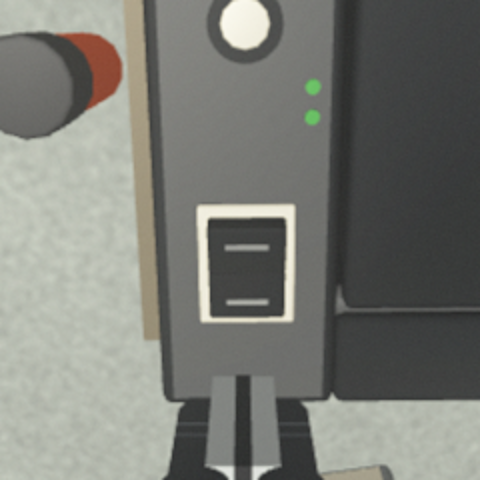

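w5: the rocker's front end now stands raised (0.122, before 0.118) and the slot marks have shifted, so it is on. I move to the feed key at travel height.

```bash
python3 -m creep '{"delta_pos":[[0,0,-3],[0,0,-6],[0,0,-9],[0,0,-12],[0,0,-13.3],[0,0,-13.4],[0,0,-13.4]],"dr":[[0,0,0],[0,0,0],[0,0,0],[0,0,0],[0,0,0],[0,0,0],[0,0,0]]}'; python3 -c "
from h import *
go(0,0.001,.123)"
```

```text
clock: 9.85
position: [0.5264, -0.1247, 0.1667]
ee_rot: [0.704, 0.075, 0.703, -0.075]
contact_force: [0.0, -0.4, 1.3]
width: 0.0001
clock 9.85 feed-frame 0.0005199168855027664 0.00022832013608861684 0.16671038645173056 F [ 0.01 -0.43  1.26] w 0.0001282992263932924
delta cm [ 4.37  0.08 -0.06]
dr [-0.001  0.001  0.   ]
dr [ 3.141e+00  0.000e+00 -2.000e-03]
```

```bash
python3 -m creep '{"delta_pos":[[1.5,0,0],[3.2,0,0],[4.1,0,0],[4.4,0,0],[4.7,0,0],[4.95,0,0],[5.1,0,0],[5.1,0,0]],"dr":[[0,0,0],[0,0,0],[0,0,0],[0,0,0],[0,0,0],[0,0,0],[0,0,0],[0,0,0]]}'; python3 -c "
from h import *
go(0,0.001,.118)"
```

```text
clock: 10.65
position: [0.526, -0.1245, 0.1179]
ee_rot: [0.704, 0.075, 0.702, -0.075]
contact_force: [-3.0, 1.8, 10.7]
width: 0.0002
clock 10.65 feed-frame 0.00013494327549937532 0.0003599678176138212 0.11793323797624594 F [-2.98  1.78 10.7 ] w 0.00020019494402069717
delta cm [-0.01  0.06 -0.01]
dr [-0.     0.002  0.   ]
dr [ 3.141  0.    -0.004]
```

The key is fully down (z 0.118, 10.7 N). I hold for 0.9 s more, then lift.

```bash
python3 -m creep '{"delta_pos":[[0,0,0],[0,0,0],[0,0,0],[0,0,0],[0,0,0],[0,0,0],[0,0,0],[0,0,0],[0,0,0]],"dr":[[0,0,0],[0,0,0],[0,0,0],[0,0,0],[0,0,0],[0,0,0],[0,0,0],[0,0,0],[0,0,0]]}'; python3 -m creep '{"delta_pos":[[-1,0,0],[-3,0,0],[-6,0,0],[-10,0,0],[-14,0,0],[-17,0,0],[-17,0,0]],"dr":[[0,0,0],[0,0,0],[0,0,0],[0,0,0],[0,0,0],[0,0,0],[0,0,0]]}'
python3 - <<'E'
from h import *
go(0,0,.3)
q=cover('wrist');cv2.imwrite('pics/w6.png',q['pixels']);cover('top');cover('scene')
P=cloud(q);x=(P-F)@ex;y=(P-F)@ey
for n,xx in (('feed',0),('cancel',.05),('rock front',.105),('rock rear',.127),('panel',.08)):
    k=(abs(y)<.004)&(abs(x-xx)<.002);print(n,np.median(P[k][:,2]) if k.any() else None)
E
```

```text
clock: 11.55
position: [0.526, -0.1245, 0.118]
ee_rot: [0.704, 0.075, 0.702, -0.075]
contact_force: [-2.5, 1.5, 9.7]
width: -0.0003
clock: 12.25
position: [0.528, -0.1253, 0.2913]
ee_rot: [0.707, 0.074, 0.699, -0.076]
contact_force: [0.4, -0.5, 0.4]
width: 0.0001
clock 12.25 feed-frame 0.0021990990292352123 2.7136001456415916e-06 0.2913355757684631 F [ 0.38 -0.48  0.39] w 7.366621785753024e-05
delta cm [-0.87 -0.   -0.21]
dr [-0.     0.011  0.002]
dr [ 3.141e+00  2.000e-03 -1.700e-02]
wrist cover angle pct [-0.065 -0.03  -0.018 -0.012 -0.004] 4145
top cover angle pct [-0.064 -0.014  0.004  0.021  0.073] 325
scene cover angle pct [-0.024 -0.002  0.011  0.027  0.068] 577
feed 0.32808575466840784
cancel 0.1185020152683062
rock front None
rock rear None
panel 0.11379858021857492
```

View pics/w6.png

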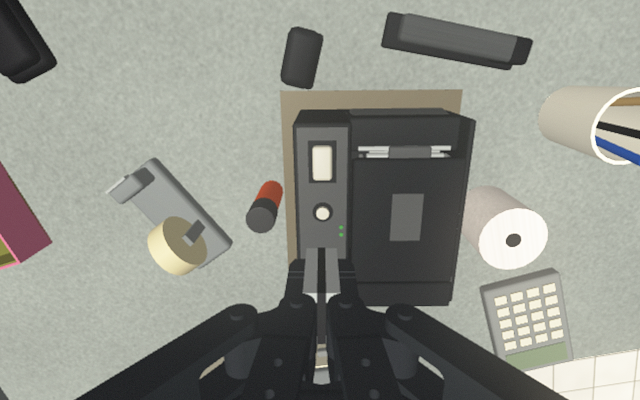

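w6: the cover is shut at (405,230), the feed key at (321,162) and cancel at (322,213) are up, and the bystanders are in place. I let the arm settle, check feed height, and hand in.

```bash
python3 -m creep '{"delta_pos":[[0,0,0],[0,0,0],[0,0,0],[0,0,0],[0,0,0]],"dr":[[0,0,0],[0,0,0],[0,0,0],[0,0,0],[0,0,0]]}'
python3 - <<'E'
from h import *
q=cam('scene');P=cloud(q);x=(P-F)@ex;y=(P-F)@ey
for n,xx in (('feed',0),('cancel',.05),('rock front',.104),('rock rear',.128),('panel',.08)):
    k=(abs(y)<.005)&(abs(x-xx)<.004)&(P[...,2]<.14);print(n,np.median(P[k][:,2]) if k.any() else None)
print(manip.sign_off())
E
```

```text
clock: 12.9
position: [0.5253, -0.1243, 0.2855]
ee_rot: [0.703, 0.075, 0.703, -0.075]
contact_force: [-0.1, 0.4, 0.0]
width: 0.0002
feed 0.12473377034009614
cancel 0.12048596898666554
rock front 0.1247418911086666
rock rear 0.12040501206841439
panel 0.11559432863735396
the job is handed in; nothing more can be done
None
```

The job is done and handed in at about 13 s on the robot's clock, in the order asked; the sign-off gave no verdict.

- **Cover:** I pushed it down from about 0.76 rad until it shut, with about 20 N at most. Afterwards its outer face measured flat at about 0.1125 m. The scene and top views put its angle within 0.02 rad of 0.
- **Power rocker:** I pressed the raised rear end with about 9 N. At the end the front half measured 0.125 m and the rear half 0.120 m, so it is on.
- **Feed key:** I held it fully down (0.118 m, about 10 N) for about 1.0 to 1.1 s and let it come up. It read 0.125 m at the end.
- **Cancel key and surroundings:** I never went down over the cancel key. It read 0.1205 m at the end, which is its raised height. The things around the printer looked unmoved in the last wrist picture, though I did not measure their positions.
- **At hand-in:** The gripper hung about 16 cm above the printer with no contact force.

**Checks that disagreed:** After the cover push, the wrist picture was about 2 mm off my predicted key positions. The next wrist picture, above the rocker, agreed again. In the earlier wrist checks the gripper also blocked part of the view, so the upper angle readings there were not usable.

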